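# Pair up the network kit and snap the case shut

### The arm

A 7-joint arm with a two-finger parallel gripper is mounted at the origin on the work surface. World frame = base frame: x ahead of the robot, y to its left, z up, the work surface at z = 0. Lengths are in mm, angles in rad, forces in N, time in s.
With the tool pointing down it reaches from about 400 to 900 mm from the base axis. Payload 5.5 kg.
Tool frame: the origin (TCP) lies at the very end of the fingers, on their centre line; the grasp point (between the pads) lies 19 mm behind it; z points along the fingers, y is the line along which they close (so a half turn about z gives the same grasp; the last joint's range is limited). The gripper opens to 85 mm and grips with 20 to 120 N. Pads are 22 mm wide; open, the fingers measure 114 mm over their backs; the gripper's body (76 mm by 85 mm) begins 54 mm behind the grasp point. The pads swing forward as they close: fully open they stand 13 mm farther back than shut.
Start: joints at [-1.021, 0.501, -0.427, 1.55, 0.221, 1.138, -0.21], TCP at [183.837, 623.461, 231.31] pointing down, gripper open.
Joint ranges: [-2.88, 2.88], [-0.31, 2.03], [-1.54, 1.56], [0.2, 2.42], [-1.41, 4.55], [0.19, 2.02], [-2.57, 2.57]. Speed limits (rad/s): [2.57, 2.57, 3.14, 3.14, 3.14, 3.14, 3.14].

### API

Orientations are given as a unit quaternion [x, y, z, w].
In Python, from plant import r gives the robot as it stands.
- The arm moves only by the shell command python3 -m jog 'ROWS' [FORCE]. ROWS is a JSON object of lists of equal length, an entry for each row: "fingers": the finger opening in cm, from 0 to 8.54; "xyz": the shift along the world's x, y, z in cm, a list of three; "dr": the turn, a rotation vector about the world's x, y, z in rad, a list of three. A call has 1 to 12 rows; each row is the pose to reach, as a shift and turn from the pose commanded when the call began; what a row does not reach only later rows make up. A row lasts 1/8 s, in which the tool goes at most 62.5 mm and 10.7 degrees, less where a joint would pass 70% of its speed; a pose out of reach is approached as far as the arm can. A call with a gripper value outside its range is refused whole. The fingers move at their own pace and stop on an object; FORCE is the grip in N (left out, the last holds). Time passes only in rows, so rows that repeat a pose let the fingers close. It gives the time, the measured TCP pose, the force, the opening and the grip force at its end, in the units of the state.
- r.sense(): the state, without advancing time (a new reading comes with each control period).
- r.get_image(name): name is "scene" or "top" or "wrist"; returns a dict with "image" (384x512x3 uint8, blue, green, red), "fx", "fy", "cx", "cy" (pixels), "cam_to_world" (4x4, takes a point from camera to world coordinates). Camera axes: x right, y down, z forward; pixel columns grow to the right and rows downward; lengths in mm; the calibration is good to about 2 mm. A picture is of the moment at which its call begins. There is no depth.
- r.sign_off(): hands the job in; it is judged then, once.
The state is a dict: "time": time; "joint_positions": joint angles; "joint_vel": joint speeds; "tau": joint torques, N m; "ee_pos": TCP position; "tool_rot": TCP orientation; "contact_force": force on the tool from outside, world axes, zero at the start; "ft_torque": the same for the moment, N m; "finger_gap": finger opening in mm; "finger_force": force on a finger pad.
Only numpy, scipy, OpenCV 4.12 (cv2) and the standard library are available. Lean on these libraries where they do the work, as an engineer would, in place of code of your own. Each camera call takes 0.05 s, during which the arm holds its last target. There are 200 camera calls.

### The job

Pack the network kit: put each white unit on the bench into the same bin of the kit case as its identical twin, and move the tall power brick, which does not belong there, out of the case into the aluminium returns tray. When all that is done, press the lid of the case down past its catch so that it stays fully shut by itself; leave the tape, screwdriver, jar and mug where they are.

Things in the scene. Friction and masses are not known exactly. Their poses are not given: they have to be found in the camera images.
- case: grey kit case fixed to the bench, outside 262 x 210 x 62 mm (its own x, y, z), walls and floor 4 mm, filled by six white open insert bins (3 along its x, pitch 84 mm; 2 along its y, pitch 100 mm) whose order changes; the bins are fixed in it, one holds the brick. Origin: centre of the underside
- lid (a joint): clear lid of the case with a grey rim, 262 x 210 x 6 mm; its hinge line runs along the top of the case's +y wall (y = 105 mm, z = 62 mm in the case's frame); rad, 0 = shut, 1.57 = upright. Starts open at 1.95 to 2.15, leaning back; a spring pushes it open; near 0.06 rad its nose meets a spring catch, takes about 8 N at the free edge to pass, and then stays shut below 0.02
- lid_tab (a point): middle of the outer face of the black tab (70 x 16 mm) at the middle of the lid's free edge, the place to press; 216 mm from the hinge line
- tray_in (a point): centre of the inner floor of a shallow aluminium returns tray fixed to the bench, 120 x 120 x 30 mm outside, walls and floor 4 mm; axes along its sides
- sensor: white round sensor puck, 36 mm across and 26 mm tall, with a bevelled top edge above 18 mm; lies on the bench, may be absent. Origin: centre of the underside, z up
- sensor_mate: identical twin of the sensor, in sensor_bin, about 24 mm to the +y (hinge) side of the bin's centre
- sensor_bin: the insert bin holding that twin: 83 x 99 x 50 mm outside, walls and floor 2.5 mm, axes as the case. Origin: centre of the underside, 4 mm above the bench
- converter: white flat box (media converter), 42 x 34 x 24 mm (its x, y, z), two dark ports in one side; lies on the bench, may be absent. Origin: centre of the underside, z up
- converter_mate: identical twin of the converter, in converter_bin, about 24 mm to the +y (hinge) side of the bin's centre
- converter_bin: the insert bin holding that twin: 83 x 99 x 50 mm outside, walls and floor 2.5 mm, axes as the case. Origin: centre of the underside, 4 mm above the bench
- adaptor: white upright square plug-in adaptor, 30 x 30 mm and 44 mm tall, small dark square on top; lies on the bench, may be absent. Origin: centre of the underside, z up
- adaptor_mate: identical twin of the adaptor, in adaptor_bin, about 24 mm to the +y (hinge) side of the bin's centre
- adaptor_bin: the insert bin holding that twin: 83 x 99 x 50 mm outside, walls and floor 2.5 mm, axes as the case. Origin: centre of the underside, 4 mm above the bench
- foot: white mounting foot: base plate 38 x 34 x 8 mm (x, y, z) with one rib standing over its middle, 12 mm thick (x), 34 mm long (y), its top 38 mm above the underside; lies on the bench, may be absent. Origin: centre of the underside, z up
- foot_mate: identical twin of the foot, in foot_bin, about 24 mm to the +y (hinge) side of the bin's centre
- foot_bin: the insert bin holding that twin: 83 x 99 x 50 mm outside, walls and floor 2.5 mm, axes as the case. Origin: centre of the underside, 4 mm above the bench
- antenna: white stub antenna: round base 34 mm across and 12 mm tall, with a stem 14 mm across rising to 46 mm; lies on the bench, may be absent. Origin: centre of the underside, z up
- antenna_mate: identical twin of the antenna, in antenna_bin, about 24 mm to the +y (hinge) side of the bin's centre
- antenna_bin: the insert bin holding that twin: 83 x 99 x 50 mm outside, walls and floor 2.5 mm, axes as the case. Origin: centre of the underside, 4 mm above the bench
- brick: tall white power brick, 40 x 32 x 78 mm (x, y, z), standing in the +y half of the sixth bin; too tall for the lid to shut over it. Origin: centre of the underside
- tape: bystander: grey roll of tape lying flat, 52 mm across, 18 mm tall
- driver: bystander: screwdriver 150 mm long, lying along its own x
- jar: bystander: small jar, 48 mm across, 50 mm tall
- mug: bystander: white mug, 80 mm across, 90 mm tall, handle at its +y
Not all that is in view belongs to the job. What is shaped like the adaptor but orange is not meant. What is shaped like the brick but yellow is not meant.

How it is judged (in metres and radians):
On the way, in this order (a step that is already met when the one before it is completed fails the run):
1. with the lid still open, every unit present lies in the same bin as its twin, and the brick is in the returns tray (x of sensor in the frame of sensor_bin between -0.04 and 0.04 m and y of sensor in the frame of sensor_bin between -0.048 and 0.048 m and z of each of sensor, sensor_mate in the frame of sensor_bin below 0.042 m and x of sensor_mate in the frame of sensor_bin between -0.04 and 0.04 m and y of sensor_mate in the frame of sensor_bin between -0.048 and 0.048 m and x of converter in the frame of converter_bin between -0.04 and 0.04 m and y of converter in the frame of converter_bin between -0.048 and 0.048 m and z of each of converter, converter_mate in the frame of converter_bin below 0.042 m and x of converter_mate in the frame of converter_bin between -0.04 and 0.04 m and y of converter_mate in the frame of converter_bin between -0.048 and 0.048 m and x of adaptor in the frame of adaptor_bin between -0.04 and 0.04 m and y of adaptor in the frame of adaptor_bin between -0.048 and 0.048 m and z of each of adaptor, adaptor_mate in the frame of adaptor_bin below 0.042 m and x of adaptor_mate in the frame of adaptor_bin between -0.04 and 0.04 m and y of adaptor_mate in the frame of adaptor_bin between -0.048 and 0.048 m and x of foot in the frame of foot_bin between -0.04 and 0.04 m and y of foot in the frame of foot_bin between -0.048 and 0.048 m and z of each of foot, foot_mate in the frame of foot_bin below 0.042 m and x of foot_mate in the frame of foot_bin between -0.04 and 0.04 m and y of foot_mate in the frame of foot_bin between -0.048 and 0.048 m and x of antenna in the frame of antenna_bin between -0.04 and 0.04 m and y of antenna in the frame of antenna_bin between -0.048 and 0.048 m and z of each of antenna, antenna_mate in the frame of antenna_bin below 0.042 m and x of antenna_mate in the frame of antenna_bin between -0.04 and 0.04 m and y of antenna_mate in the frame of antenna_bin between -0.048 and 0.048 m and x of brick in the frame of tray_in between -0.056 and 0.056 m and y of brick in the frame of tray_in between -0.056 and 0.056 m and z of brick in the frame of tray_in below 0.06 m and value of joint lid above 0.5 rad), for 0.2 s.
2. the lid is pressed shut past its catch (value of joint lid below 0.03 rad), for 0.2 s.
At the end, for the whole second after the job is handed in: Each unit present lies in the same bin as its twin (origins inside the walls, under 40 mm above its floor), the brick is in the tray (origin within 56 mm of its centre each way, under 60 mm above its floor), the lid is below 0.03 rad, all at rest (x of sensor in the frame of sensor_bin between -0.04 and 0.04 m and y of sensor in the frame of sensor_bin between -0.048 and 0.048 m and z of each of sensor, sensor_mate in the frame of sensor_bin below 0.042 m and x of sensor_mate in the frame of sensor_bin between -0.04 and 0.04 m and y of sensor_mate in the frame of sensor_bin between -0.048 and 0.048 m and x of converter in the frame of converter_bin between -0.04 and 0.04 m and y of converter in the frame of converter_bin between -0.048 and 0.048 m and z of each of converter, converter_mate in the frame of converter_bin below 0.042 m and x of converter_mate in the frame of converter_bin between -0.04 and 0.04 m and y of converter_mate in the frame of converter_bin between -0.048 and 0.048 m and x of adaptor in the frame of adaptor_bin between -0.04 and 0.04 m and y of adaptor in the frame of adaptor_bin between -0.048 and 0.048 m and z of each of adaptor, adaptor_mate in the frame of adaptor_bin below 0.042 m and x of adaptor_mate in the frame of adaptor_bin between -0.04 and 0.04 m and y of adaptor_mate in the frame of adaptor_bin between -0.048 and 0.048 m and x of foot in the frame of foot_bin between -0.04 and 0.04 m and y of foot in the frame of foot_bin between -0.048 and 0.048 m and z of each of foot, foot_mate in the frame of foot_bin below 0.042 m and x of foot_mate in the frame of foot_bin between -0.04 and 0.04 m and y of foot_mate in the frame of foot_bin between -0.048 and 0.048 m and x of antenna in the frame of antenna_bin between -0.04 and 0.04 m and y of antenna in the frame of antenna_bin between -0.048 and 0.048 m and z of each of antenna, antenna_mate in the frame of antenna_bin below 0.042 m and x of antenna_mate in the frame of antenna_bin between -0.04 and 0.04 m and y of antenna_mate in the frame of antenna_bin between -0.048 and 0.048 m and x of brick in the frame of tray_in between -0.056 and 0.056 m and y of brick in the frame of tray_in between -0.056 and 0.056 m and z of brick in the frame of tray_in below 0.06 m and linear speed of each of sensor, converter, adaptor, foot, antenna, brick below 0.03 m/s and value of joint lid below 0.03 rad); the robot touches nothing.
It fails at once if the tape is moved more than 5 cm (distance of tape from where it was at the start of the episode above 0.05 m).
It fails at once if the driver is moved more than 5 cm (distance of driver from where it was at the start of the episode above 0.05 m).
It fails at once if the jar is moved more than 5 cm (distance of jar from where it was at the start of the episode above 0.05 m).
It fails at once if the mug is moved more than 5 cm (distance of mug from where it was at the start of the episode above 0.05 m).
Of sensor, converter, adaptor, foot, antenna only 3 to 5 are there at a start; the rules pass over those that are not, and their reading is None.
At some moment in a run one of sensor, converter, adaptor, foot, antenna may be knocked a few centimetres aside while the robot is not near it.
Once in a run the grip may slacken for a moment while it holds something.
It also fails if it takes over 210 s, if anything falls off the work surface, if the arm or the gripper's body presses on something with over 40 N, if the wrist force passes 120 N, or if a joint passes its speed limit or range.

## Working session

There is one attempt and no reset: what is moved stays moved. The work goes in short steps, Python scripts to look and compute and a shell command to move; the robot and the scene stay as the last step left them, time stands still between calls to the robot, and variables do not carry over. Pictures are saved under pics/ and viewed, at most 18 in all, crops included, and the job is handed in when it is done.

```bash
ls; mkdir -p pics; cat > h.py <<'E'
import numpy as np,cv2,json
from plant import r
def snap(n,f):
    d=r.get_image(n); cv2.imwrite(f'pics/{f}.png',d['image'])
    json.dump({k:np.array(v).tolist() for k,v in d.items() if k!='image'},open(f'pics/{f}.json','w'))
def ray(f,u,v):
    d=json.load(open(f'pics/{f}.json')); T=np.array(d['cam_to_world'])
    w=T[:3,:3]@np.array([(u-d['cx'])/d['fx'],(v-d['cy'])/d['fy'],1]); return T[:3,3],w/np.linalg.norm(w)
def atz(f,u,v,z):
    o,w=ray(f,u,v); return (o+w*(z-o[2])/w[2]).round(1)
def tri(*obs):
    A=np.zeros((3,3));b=np.zeros(3);R=[ray(*o) for o in obs]
    for o,w in R: P=np.eye(3)-np.outer(w,w);A+=P;b+=P@o
    p=np.linalg.solve(A,b); return p.round(1),[round(float(np.linalg.norm((np.eye(3)-np.outer(w,w))@(p-o))),1) for o,w in R]
def proj(f,p):
    d=json.load(open(f'pics/{f}.json')); q=np.linalg.inv(np.array(d['cam_to_world']))@np.append(p,1)
    return (d['fx']*q[0]/q[2]+d['cx']).round(1),(d['fy']*q[1]/q[2]+d['cy']).round(1)
def crop(f,u0,v0,u1,v1,s):
    i=cv2.imread(f'pics/{f}.png')[v0:v1,u0:u1]; cv2.imwrite(f'pics/{f}_c{u0}_{v0}.png',cv2.resize(i,None,fx=s,fy=s,interpolation=cv2.INTER_CUBIC))
E
python3 - <<'E'
from h import *
for n in ['scene','top','wrist']: snap(n,n+'0')
a=[cv2.imread(f'pics/{n}0.png') for n in ['scene','top']]
for n,i in zip(['scene','top'],a): cv2.imwrite(f'pics/{n}0b.png',cv2.resize(i,(800,600),interpolation=cv2.INTER_CUBIC))
print(r.sense())
for n in ['scene','top','wrist']: print(n,json.load(open(f'pics/{n}0.json')))
E
```

```text
pics
{'time': 0.15, 'joint_positions': array([-1.02082592,  0.50168062, -0.42681473,  1.55117906,  0.22082762,
        1.13832065, -0.21031005]), 'joint_vel': array([-0.00083649, -0.00026846, -0.00120899, -0.0027758 , -0.00087885,
        0.00124623, -0.00074672]), 'tau': array([-7.52339198e-03, -5.70033145e+01, -5.82628906e+00, -2.81281507e+01,
        1.04146675e-02,  7.74265733e-03, -3.37329891e-05]), 'ee_pos': array([183.75505771, 622.93399074, 230.47902614]), 'tool_rot': array([ 1.42882917e-01,  9.89739301e-01, -7.56584821e-04, -1.27141440e-04]), 'contact_force': array([ 1.02386199, -0.49982123,  0.37411915]), 'ft_torque': array([0.03113188, 0.05005092, 0.00599806]), 'finger_force': 0.0, 'finger_gap': 85.20594648953441}
scene {'fx': 430.3069372900882, 'fy': 430.3069372900882, 'cx': 252.70757252521332, 'cy': 183.28569925200725, 'cam_to_world': [[-0.31332852913170994, 0.8254441701842158, -0.46953930052877435, 964.2756408989609], [0.949644091957691, 0.2729499914570474, -0.15386487829732343, 84.40327593513148], [0.0011538812814475114, -0.4941054786910273, -0.8694011988061089, 894.2249347513167], [0.0, 0.0, 0.0, 1.0]]}
top {'fx': 387.02714299448917, 'fy': 387.02714299448917, 'cx': 254.85761045418985, 'cy': 191.9773985481418, 'cam_to_world': [[0.006585436747375441, -0.9863605229305272, 0.16446747650238716, 323.29577391092516], [-0.9999510677713526, -0.005281425319978958, 0.00836472411507997, -77.17361710148096], [-0.007382010957607106, -0.16451451410379098, -0.986347038604271, 1096.2490815660908], [0.0, 0.0, 0.0, 1.0]]}
wrist {'fx': 307.0200275555575, 'fy': 307.0200275555575, 'cx': 260.7987395879681, 'cy': 188.80268455208343, 'cam_to_world': [[0.28197640698076915, 0.9194352551541896, 0.2740950884013843, 115.25955317764146], [0.9594207571561023, -0.2699095710120136, -0.08161270865569142, 643.6223199466947], [-0.0010567138797525448, 0.2859853755975255, -0.9582333996997365, 373.49034295299487], [0.0, 0.0, 0.0, 1.0]]}
```

View pics/top0b.png

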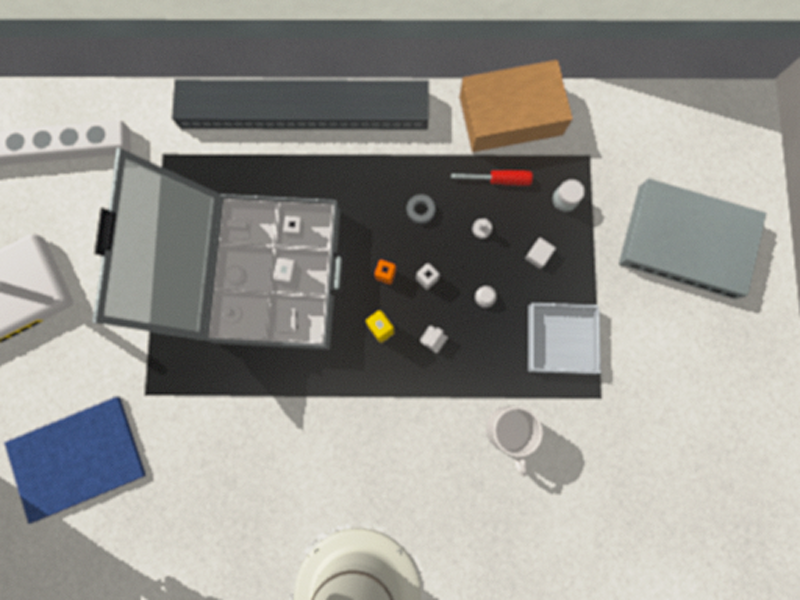

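View pics/scene0b.png

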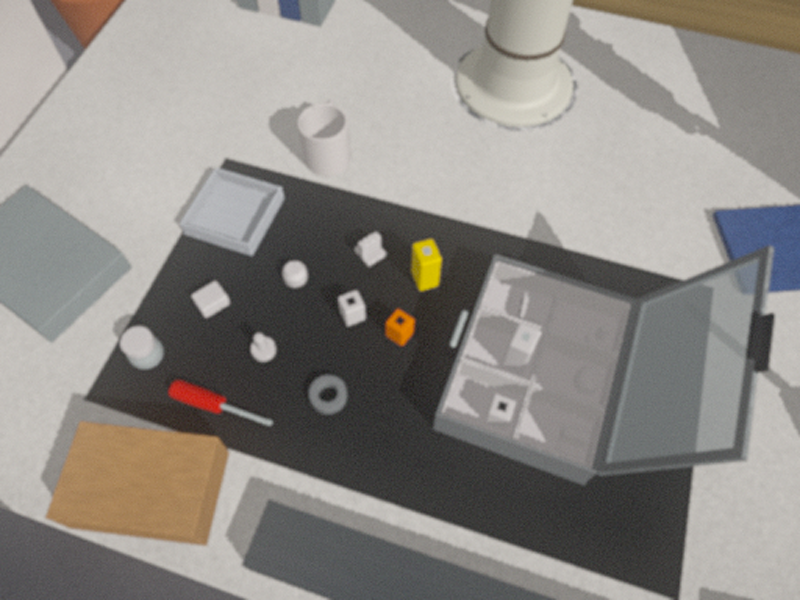

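The scene view confirms the top view (800-px scale). Candidates in the top view:
- sensor (485,296), converter (540,252), adaptor (428,275), foot (433,339), antenna (482,228)
- look-alikes: orange adaptor (385,271), yellow brick (380,325), jar (568,195)
- brick in the case (285,270), adaptor twin (292,225)

Next I'll enlarge the bins.

```bash
python3 - <<'E'
from h import *
def cc(f,u0,v0,u1,v1,w,h,g=0.6):
    i=cv2.imread(f'pics/{f}.png')[v0:v1,u0:u1]; i=cv2.resize(i,(w,h),interpolation=cv2.INTER_CUBIC)
    return i
def eq(i): 
    l=cv2.cvtColor(i,cv2.COLOR_BGR2LAB); l[:,:,0]=cv2.createCLAHE(3,(4,4)).apply(l[:,:,0]); return cv2.cvtColor(l,cv2.COLOR_LAB2BGR)
a=eq(cc('top0',125,115,225,235,500,600)); b=eq(cc('scene0',270,155,420,315,562,600))
cv2.imwrite('pics/m1.png',cv2.resize(np.hstack([a,b]),(800,452)))
cv2.imwrite('pics/m2.png',cc('top0',225,120,385,240,800,600))
E
```

```text
(no output)
```

View pics/m1.png

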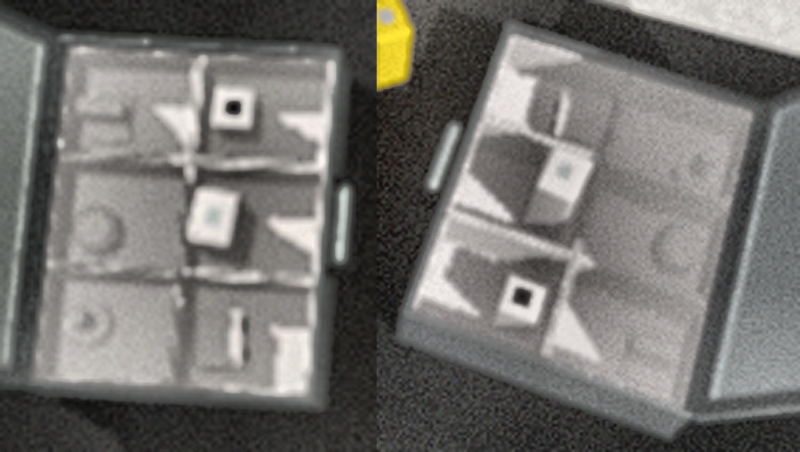

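View pics/m2.png

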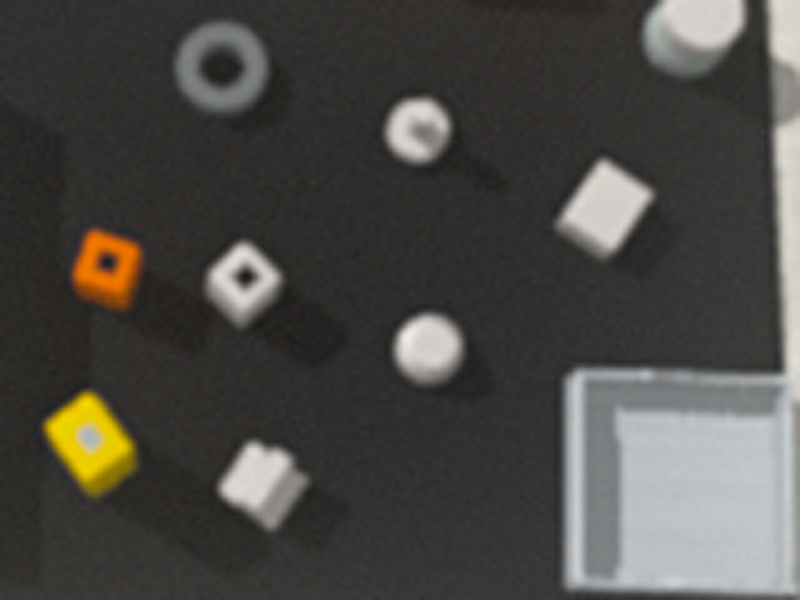

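The crop shows the bins as follows. Left column, far to near: converter, sensor and antenna twins. Right column: adaptor, brick, foot. The bench units are clear of each other.

Now I'll measure.

```bash
python3 - <<'E'
from h import *
m2=lambda u,v:('top0',225+u/5,120+v/5)
s=lambda u,v:('scene0',u*.64,v*.64)
m1=lambda u,v:('top0',125+u/3.767,115+v/3.767)
m1s=lambda u,v:('scene0',270+(u-376.6)/2.825,155+v/2.825)
for n,a,b in [('adaptor top',m2(245,275),s(349,299)),('sensor top',m2(430,345),s(294,270)),('antenna tip',m2(428,130),s(257,340)),('conv top c',m2(610,200),s(209,295)),
 ('foot rib top',m2(262,470),s(372,240)),('brick top',m1(214,215),m1s(565,172)),('adapt mate top',m1(234,107),m1s(522,297)),('case far right',m1(343,50),m1s(400,328)),('case near right',m1(325,398),m1s(512,25)),('orange',m2(107,262),s(401,321)),('yellow',m2(88,438),s(427,243)),('latch',m1(343,222),m1s(445,160))]:
    print(n,*tri(a,b))
for n,p in [('tray c',(683,478)),('tape',(222,68))]: print(n,atz(*m2(*p),20))
print('tray corners',[atz(*m2(*p),30) for p in [(565,375),(790,375),(790,590),(567,588)]])
print('tab',tri(('top0',105*.64,231*.64),s(762,342)))
print('mug',atz('top0',516*.64,430*.64,90),'jar',atz('top0',570*.64,190*.64,50))
E
```

```text
adaptor top [ 546.5 -121.3   45.9] [0.4, 0.4]
sensor top [ 512.2 -225.9   18.2] [0.7, 0.7]
antenna tip [ 637.8 -228.4   20.7] [1.2, 1.2]
conv top c [ 594.9 -327.6   24.2] [1.9, 1.9]
foot rib top [ 437.8 -127.7   40.7] [2.7, 2.7]
brick top [545.3 129.5  81.9] [1.7, 1.7]
adapt mate top [635.4 124.3  47.3] [1.3, 1.3]
case far right [682.8  45.6  38.5] [2.0, 2.0]
case near right [416.6  55.6  54.8] [7.0, 7.0]
orange [554.3 -42.5  39.9] [1.8, 1.8]
yellow [449.1 -36.6  91.9] [0.3, 0.3]
latch [547.5  41.2  49.4] [1.8, 1.8]
tray c [ 437.6 -365.8   20. ]
tape [ 674.1 -109.    20. ]
tray corners [array([ 493.8, -299.7,   30. ]), array([ 494.5, -424.8,   30. ]), array([ 375.5, -419.1,   30. ]), array([ 375.8, -297.4,   30. ])]
tab (array([562.3, 355.3, 254.7]), [1.3, 1.3])
mug [ 277.7 -261.6   90. ] jar [ 700.6 -377.    50. ]
```

```bash
python3 -m jog '{"fingers":[8.5,8.5,8.5,8.5,8.5,8.5,8.5,8.5,8.5,8.5,8.5,8.5],"xyz":[[0,0,6],[0,0,12],[4,-6,12],[8,-12,12],[12,-18,12],[16,-24,12],[20,-30,12],[24,-36,12],[28,-42,12],[32,-47,12],[32,-47,12],[32,-47,12]],"dr":[[0,0,0],[0,0,0],[0,0,0],[0,0,0.05],[0,0,0.1],[0,0,0.15],[0,0,0.2],[0,0,0.25],[0,0,0.28],[0,0,0.28],[0,0,0.28],[0,0,0.28]]}' 40; python3 -c "
from h import *
snap('wrist','w1')"
python3 -m jog '{"fingers":[8.5,8.5,8.5,8.5,8.5,8.5,8.5,8.5],"xyz":[[0,-6,0],[0,-12,0],[0,-18,0],[0,-24,0],[0,-30,0],[0,-36,0],[0,-36,0],[0,-36,0]],"dr":[[0,0,0],[0,0,0],[0,0,0],[0,0,0],[0,0,0],[0,0,0],[0,0,0],[0,0,0]]}'; python3 -c "
from h import *
snap('wrist','w2')
for n in ['w1','w2']: cv2.imwrite(f'pics/{n}b.png',cv2.resize(cv2.imread(f'pics/{n}.png'),(800,600),interpolation=cv2.INTER_CUBIC))"
```

```text
time: 1.65
ee_pos: [506.2, 147.7, 350.8]
tool_rot: [0.008, 1.0, -0.001, -0.0]
contact_force: [-0.2, 1.2, 0.5]
finger_gap: 84.9
finger_force: 0.0
time: 2.7
ee_pos: [504.2, -204.3, 351.0]
tool_rot: [0.002, 1.0, 0.001, -0.0]
contact_force: [-0.4, 1.2, -0.4]
finger_gap: 85.3
finger_force: 0.0
```

View pics/w1b.png

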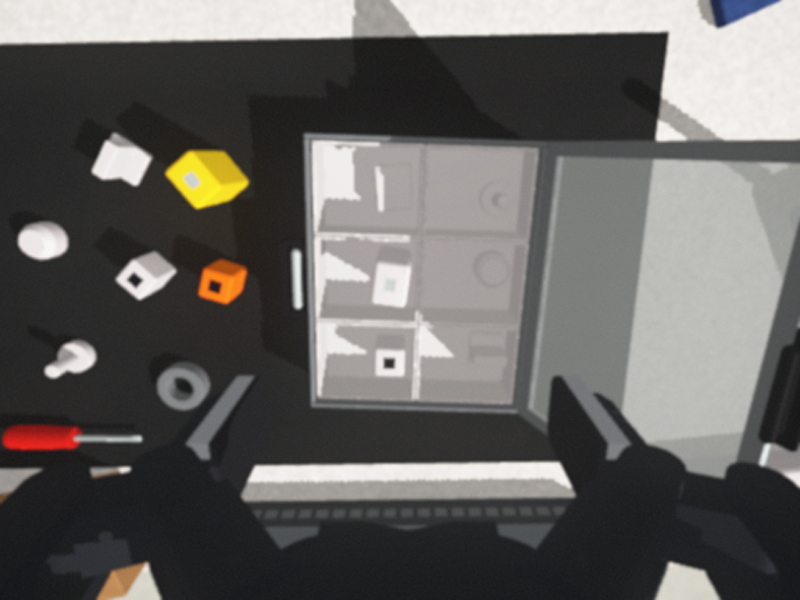

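View pics/w2b.png

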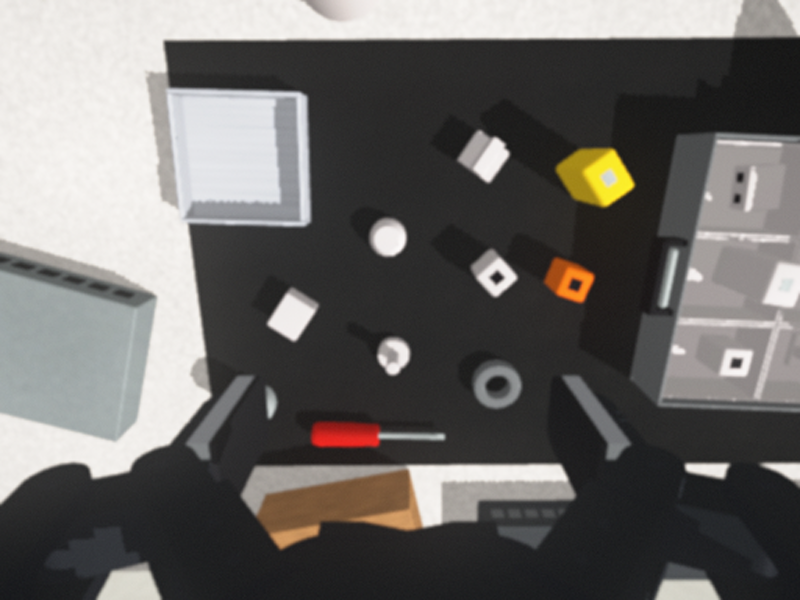

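w2 shows two dark ports at (739,185) on the unit in the near −y bin. That means it is the converter, lit only in a strip, and the far +y bin probably holds the foot. I'll check both in a contrast crop, and measure the units from w1, w2 and top.

```bash
python3 - <<'E'
from h import *
def eq(i): 
    l=cv2.cvtColor(i,cv2.COLOR_BGR2LAB); l[:,:,0]=cv2.createCLAHE(3,(4,4)).apply(l[:,:,0]); return cv2.cvtColor(l,cv2.COLOR_LAB2BGR)
f=lambda n,u0,v0,u1,v1:eq(cv2.resize(cv2.imread(f'pics/{n}.png')[v0:v1,u0:u1],(400,300),interpolation=cv2.INTER_CUBIC))
cv2.imwrite('pics/m3.png',np.vstack([np.hstack([f('w1',265,195,345,255),f('w1',195,85,275,145)]),np.hstack([f('w1',265,100,345,160),f('w2',430,90,510,150)])]))
w1=lambda u,v:('w1',u*.64,v*.64); w2=lambda u,v:('w2',u*.64,v*.64)
m2=lambda u,v:('top0',225+u/5,120+v/5)
for n,*o in [('adaptor top',m2(245,275),w1(134,279),w2(497,278)),('sensor top',m2(430,342),w1(40,238),w2(387,236)),('antenna tip',m2(428,132),w1(53,371),w2(393,369)),
 ('rib endA',m2(260,445),w2(474,137)),('rib endB',m2(0,0),)]:
    if len(o)>1: print(n,*tri(*o))
print('case rim corners z62')
P=[atz(*w1(*p),62) for p in [(305,134),(540,147),(518,410),(313,405)]]; print(*P)
P=np.array(P)[:,:2]; print(P.mean(0), [np.degrees(np.arctan2(*(P[j]-P[i])[::-1])).round(1) for i,j in [(0,3),(1,2),(0,1),(3,2)]])
print('w2 rim',*[atz(*w2(*p),62) for p in [(717,134),(660,405)]])
print('brick top',[atz(*w1(*p),84.5) for p in [(376,262),(411,264),(407,307),(372,305)]])
print('conv top corners z24',*[atz(*w2(*p),24) for p in [(295,289),(319,304),(295,340),(270,319)]])
print('adaptor top corners z44',*[atz(*w2(*p),44) for p in [(495,249),(517,273),(497,297),(474,274)]])
print('tray rim z30',*[atz(*w2(*p),30) for p in [(167,89),(306,92),(310,224),(180,220)]])
E
```

```text
adaptor top [ 548.2 -118.9   45.6] [2.8, 0.9, 2.0]
sensor top [ 513.9 -225.7   12.7] [2.0, 1.3, 1.4]
antenna tip [ 638.9 -220.    47.1] [10.7, 5.7, 5.4]
rib endA [ 434.2 -138.    80.4] [16.9, 16.9]
case rim corners z62
[418.8  61.   62. ] [432.5 262.3  62. ] [686.6 256.3  62. ] [678.1  49.2  62. ]
[554.  157.2] [np.float64(-2.6), np.float64(-1.4), np.float64(86.1), np.float64(87.6)]
w2 rim [419.   61.5  62. ] [678.6  50.8  62. ]
brick top [array([526.4, 119.5,  84.5]), array([528.7, 150. ,  84.5]), array([568.1, 145.9,  84.5]), array([565.8, 114.5,  84.5])]
conv top corners z24 [ 566.1 -318.4   24. ] [ 582.2 -294.8   24. ] [ 621.8 -322.3   24. ] [ 598.3 -346.6   24. ]
adaptor top corners z44 [ 521.6 -120.3   44. ] [545.3 -97.9  44. ] [ 569.4 -116.1   44. ] [ 546.1 -139.5   44. ]
tray rim z30 [ 378.  -418.2   30. ] [ 380.9 -294.1   30. ] [ 499.1 -297.8   30. ] [ 494.8 -422.8   30. ]
```

View pics/m3.png

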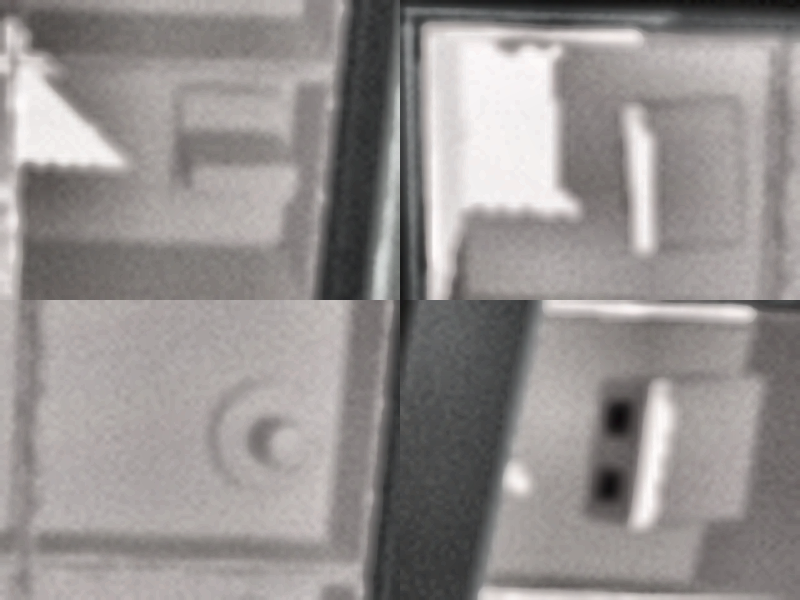

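The crop settles it: the far +y bin holds the foot (rib), the near +y bin the antenna, the near −y bin the converter (ports), the middle +y bin the sensor and the far −y bin the adaptor. The brick is in the middle −y bin. The brick goes first.

```bash
python3 - <<'E'
from h import *
w2=lambda u,v:('w2',u*.64,v*.64)
print('sensor',atz(*w2(387,235),26),'ant base',atz(*w2(395,353),12),atz(*w2(393,369),46),'foot',atz(*w2(487,152),38))
for _ in range(3): s=r.sense();print(s['ee_pos'],s['joint_positions'].round(2))
E
python3 -m jog '{"fingers":[8.5,8.5,8.5,8.5,8.5,8.5,8.5,8.5],"xyz":[[1,6,0],[2,12,0],[3,18,0],[4,24,0],[4.3,30,0],[4.3,33.8,-2],[4.3,33.8,-8],[4.3,33.8,-14]],"dr":[[0,0,0],[0,0,0],[0,0,-0.05],[0,0,-0.1],[0,0,-0.1],[0,0,-0.1],[0,0,-0.1],[0,0,-0.1]]}'; python3 -c "
from h import *
print(r.sense()['ee_pos'])"
```

```text
sensor [ 510.8 -223.7   26. ] ant base [ 642.3 -217.6   12. ] [ 645.2 -218.9   46. ] foot [ 433.1 -130.8   38. ]
[ 504.42307289 -203.7058625   351.07078003] [ 0.21  0.18  0.15  1.68 -0.03  1.28  1.93]
[ 504.42307289 -203.7058625   351.07078003] [ 0.21  0.18  0.15  1.68 -0.03  1.28  1.93]
[ 504.42307289 -203.7058625   351.07078003] [ 0.21  0.18  0.15  1.68 -0.03  1.28  1.93]
time: 3.75
ee_pos: [546.0, 135.6, 210.6]
tool_rot: [0.05, 0.999, 0.001, 0.001]
contact_force: [0.3, 0.5, -0.5]
finger_gap: 84.7
finger_force: 0.0
[546.00834622 135.5556009  210.62948023]
```

```bash
python3 -m jog '{"fingers":[8.5,8.5,8.5,8.5,3,2,2,2,2,2],"xyz":[[0.1,-0.3,-6],[0.1,-0.3,-11],[0.1,-0.3,-15.2],[0.1,-0.3,-15.2],[0.1,-0.3,-15.2],[0.1,-0.3,-15.2],[0.1,-0.3,-15.2],[0.1,-0.3,-15.2],[0.1,-0.3,-15.2],[0.1,-0.3,-15.2]],"dr":[[0,0,0],[0,0,0],[0,0,0],[0,0,0],[0,0,0],[0,0,0],[0,0,0],[0,0,0],[0,0,0],[0,0,0]]}' 50;  python3 -m jog '{"fingers":[2,2,2,2],"xyz":[[0,0,3],[0,0,8],[0,0,13],[0,0,13]],"dr":[[0,0,0],[0,0,0],[0,0,0],[0,0,0]]}'
```

```text
time: 5.0
ee_pos: [549.3, 129.0, 61.4]
tool_rot: [0.053, 0.999, 0.001, 0.002]
contact_force: [-1.7, -0.2, 6.8]
finger_gap: 31.4
finger_force: 48.4
time: 5.5
ee_pos: [551.2, 129.3, 194.6]
tool_rot: [0.054, 0.999, 0.002, 0.005]
contact_force: [1.3, 0.4, -2.1]
finger_gap: 31.1
finger_force: 49.6
```

```bash
python3 -m jog '{"fingers":[2,2,2,2,2,2,2,2,2,2,2],"xyz":[[-1,-5,0],[-2,-10,0],[-4,-16,0],[-5,-22,0],[-6.5,-28,0],[-8,-34,0],[-9.5,-40,0],[-11,-46,0],[-11.4,-48.8,0],[-11.4,-48.8,0],[-11.4,-48.8,-6]],"dr":[[0,0,0],[0,0,0],[0,0,0],[0,0,0],[0,0,0],[0,0,0.1],[0,0,0.1],[0,0,0.1],[0,0,0.1],[0,0,0.1],[0,0,0.1]]}'; python3 -c "
from h import *
snap('top','t1'); crop('t1',240,130,400,250,4)"
```

```text
time: 6.88
ee_pos: [437.6, -361.5, 132.4]
tool_rot: [0.003, 1.0, -0.003, 0.004]
contact_force: [0.8, -1.0, -3.0]
finger_gap: 31.8
finger_force: 49.6
```

View pics/t1_c240_130.png

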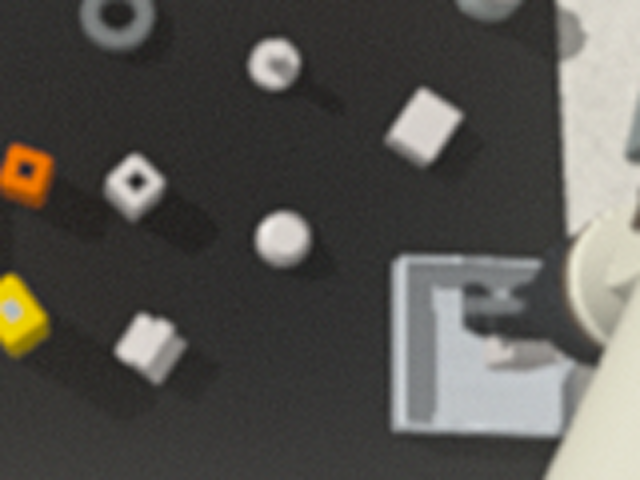

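```bash
python3 -m jog '{"fingers":[2,2,2,2,4.5,4.5,4.5,4.5],"xyz":[[0,0.2,-5],[0,0.2,-7],[0,0.2,-7],[0,0.2,-7],[0,0.2,-7],[0,0.2,-7],[0,0.2,-7],[0,0.2,-2]],"dr":[[0,0,0],[0,0,0],[0,0,0],[0,0,0],[0,0,0],[0,0,0],[0,0,0],[0,0,0]]}'; python3 -m jog '{"fingers":[4.5,8.5,8.5,8.5,8.5,8.5,8.5,8.5],"xyz":[[0,0,5],[0,0,10],[0,6,12],[0,12,12],[0,18,12],[0,22,10],[0,22,10],[0,22,10]],"dr":[[0,0,0],[0,0,0],[0,0,0],[0,0,0],[0,0,0],[0,0,0],[0,0,0],[0,0,0]]}'; python3 -c "
from h import *
snap('wrist','w3'); cv2.imwrite('pics/w3b.png',cv2.resize(cv2.imread('pics/w3.png'),(800,600),interpolation=cv2.INTER_CUBIC))"
```

```text
time: 7.92
ee_pos: [431.1, -355.3, 106.3]
tool_rot: [0.003, 1.0, 0.003, -0.004]
contact_force: [0.9, -0.7, -0.3]
finger_gap: 45.0
finger_force: 0.0
time: 8.93
ee_pos: [434.0, -138.3, 209.6]
tool_rot: [0.004, 1.0, -0.0, 0.0]
contact_force: [-0.1, 0.1, 0.1]
finger_gap: 85.2
finger_force: 0.0
```

View pics/w3b.png

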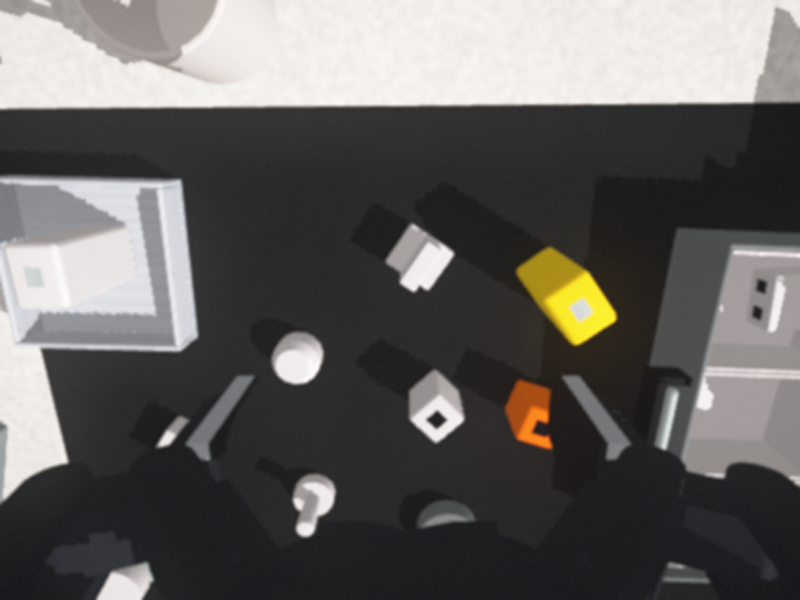

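The brick stands in the tray at (35,275). The foot's rib top runs from (441,246) to (413,287).

```bash
python3 - <<'E'
from h import *
w=lambda u,v:('w3',u*.64,v*.64)
a,b=atz(*w(441,246),38),atz(*w(413,287),38); print(a,b,(a+b)/2,np.linalg.norm(a-b),np.degrees(np.arctan2(*(b-a)[[1,0]])))
print('check rib height',tri(w(427,267),('w2',487*.64,153*.64),('top0',225+265/5,120+467/5)))
print('sensor',atz(*w(297,362),26),'adaptor',atz(*w(437,418),44),'antbase',atz(*w(314,494),12),'anttip',atz(*w(306,528),46),'brick top',atz(*w(33,276),82))
crop('w3',235,130,305,185,10)
print(r.sense()['ee_pos'])
E
```

```text
[ 422.7 -115.8   38. ] [ 450.9 -134.5   38. ] [ 436.8  -125.15   38.  ] 33.83681427085002 -33.549176548859656
check rib height (array([ 436.2, -129.7,   46.2]), [4.5, 3.3, 3.9])
sensor [ 511.6 -220.6   26. ] adaptor [ 548.3 -117.4   44. ] antbase [ 639.7 -218.5   12. ] anttip [ 643.6 -218.7   46. ] brick top [ 430.6 -356.2   82. ]
[ 434.11593363 -138.82501911  209.78188032]
```

View pics/w3_c235_130.png

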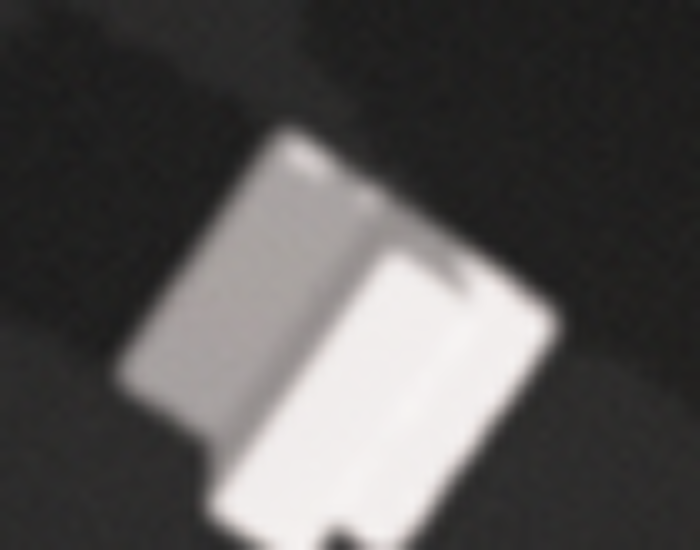

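```bash
python3 -m jog '{"fingers":[6,6,6,6,6,6,3,0.5,0.5,0.5,0.5,0.5],"xyz":[[0.2,1,0],[0.2,1,-3],[0.2,1,-8],[0.2,1,-13],[0.2,1,-19.6],[0.2,1,-19.6],[0.2,1,-19.6],[0.2,1,-19.6],[0.2,1,-19.6],[0.2,1,-19.6],[0.2,1,-19.6],[0.2,1,-19.6]],"dr":[[0,0,-0.18],[0,0,-0.36],[0,0,-0.5],[0,0,-0.576],[0,0,-0.576],[0,0,-0.576],[0,0,-0.576],[0,0,-0.576],[0,0,-0.576],[0,0,-0.576],[0,0,-0.576],[0,0,-0.576]]}' 50;  python3 -m jog '{"fingers":[0.5,0.5,0.5,0.5],"xyz":[[0,0,5],[0,0,10],[0,0,14],[0,0,14]],"dr":[[0,0,0],[0,0,0],[0,0,0],[0,0,0]]}'
```

```text
time: 10.48
ee_pos: [438.5, -128.4, 16.3]
tool_rot: [0.287, 0.958, 0.0, 0.003]
contact_force: [-1.8, -0.1, 9.2]
finger_gap: 10.8
finger_force: 49.8
time: 10.98
ee_pos: [439.2, -128.3, 158.4]
tool_rot: [0.287, 0.958, 0.001, 0.005]
contact_force: [0.8, -0.1, -1.3]
finger_gap: 11.3
finger_force: 49.0
```

```bash
python3 -m jog '{"fingers":[0.5,0.5,0.5,0.5,0.5,0.5,0.5,0.5,0.5,0.5],"xyz":[[3,5,0],[6,10,0],[9,15,0],[12,20,0],[15,25,0],[18,29,0],[19.8,31.1,0],[19.8,31.1,0],[19.8,31.1,0],[19.8,31.1,0]],"dr":[[0,0,-0.17],[0,0,-0.34],[0,0,-0.51],[0,0,-0.68],[0,0,-0.85],[0,0,-1.0],[0,0,-1.04],[0,0,-1.04],[0,0,-1.04],[0,0,-1.04]]}'; python3 -c "
from h import *
s=r.sense();print(s['ee_pos'],s['joint_positions'].round(2));snap('scene','s1'); snap('wrist','w4')
a=cv2.resize(cv2.imread('pics/s1.png')[120:320,230:500],(540,400)); b=cv2.imread('pics/w4.png'); cv2.imwrite('pics/m4.png',cv2.resize(np.hstack([a,cv2.resize(b,(533,400))]),(800,298)))"
```

```text
time: 12.22
ee_pos: [633.3, 181.8, 153.4]
tool_rot: [0.726, 0.688, -0.0, 0.0]
contact_force: [0.1, -1.1, -0.7]
finger_gap: 11.2
finger_force: 49.0
[633.31983424 181.80725153 153.40321151] [-0.43  0.56  0.15  1.61 -0.1   0.98 -0.3 ]
```

View pics/m4.png

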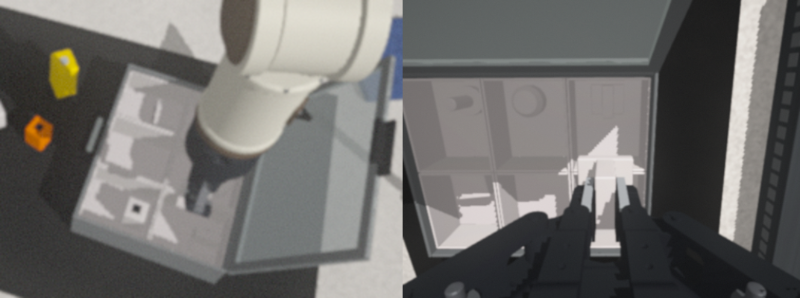

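```bash
python3 -m jog '{"fingers":[0.5,0.5,0.5,0.5,0.5,0.5],"xyz":[[0.4,0.1,-4],[0.4,0.1,-8],[0.4,0.1,-11],[0.4,0.1,-12.5],[0.4,0.1,-12.8],[0.4,0.1,-12.8]],"dr":[[0,0,0],[0,0,0],[0,0,0],[0,0,0],[0,0,0],[0,0,0]]}'; python3 -m jog '{"fingers":[3,3,3,3,3,3],"xyz":[[0,0,0],[0,0,0],[0,0,0],[0,0,5],[0,0,10],[0,0,13]],"dr":[[0,0,0],[0,0,0],[0,0,0],[0,0,0],[0,0,0],[0,0,0]]}'
```

```text
time: 13.08
ee_pos: [638.7, 184.5, 26.4]
tool_rot: [0.725, 0.688, 0.001, 0.0]
contact_force: [-0.3, -0.2, -0.0]
finger_gap: 10.7
finger_force: 49.0
time: 13.82
ee_pos: [639.2, 184.8, 158.6]
tool_rot: [0.725, 0.688, 0.002, 0.001]
contact_force: [0.9, -0.4, -0.2]
finger_gap: 30.3
finger_force: 0.0
```

```bash
cat >> h.py <<'E'
def blobs(f='tb'):
    snap('top',f); i=cv2.imread(f'pics/{f}.png'); 
    ref=cv2.imread('pics/top0.png')
    for n,u,v in [('adaptor',274,177),('sensor',311,189),('antenna',308,146),('converter',346,161)]:
        o=[]
        for im in (ref,i):
            w=im[v-14:v+15,u-14:u+15]; m=((w.min(2)>110)*1).astype(np.uint8); M=cv2.moments(m); o.append((round(M['m00']),round(M['m10']/max(M['m00'],1),1),round(M['m01']/max(M['m00'],1),1)))
        print(n,*o)
E
python3 -m jog '{"fingers":[6,6,6,6,6,6,6,6,6],"xyz":[[-2,-6,0],[-4,-12,0],[-6,-18,0],[-8,-24,0],[-9.1,-30.2,0],[-9.1,-30.2,0],[-9.1,-30.2,0],[-9.1,-30.2,0],[-9.1,-30.2,-3]],"dr":[[0,0,0.17],[0,0,0.34],[0,0,0.51],[0,0,0.68],[0,0,0.86],[0,0,0.86],[0,0,0.86],[0,0,0.86],[0,0,0.86]]}'; python3 -c "
from h import *
blobs('t2');snap('wrist','w5');s=r.sense();print(s['ee_pos']);print(proj('w5',[547.5,-118,44]))
crop('w5',200,100,330,220,4)"
```

```text
time: 14.95
ee_pos: [549.8, -115.5, 127.2]
tool_rot: [0.371, 0.929, 0.001, 0.003]
contact_force: [-0.5, 0.1, -0.2]
finger_gap: 59.9
finger_force: 0.0
adaptor (129, 13.2, 12.7) (841, 14.0, 14.0)
sensor (136, 13.0, 13.9) (121, 13.1, 13.6)
antenna (120, 14.0, 13.4) (244, 7.2, 11.6)
converter (205, 13.6, 14.1) (192, 13.7, 13.8)
[ 545.00213453 -114.80845192  122.74070481]
(np.float64(258.0), np.float64(200.8))
```

View pics/w5_c200_100.png

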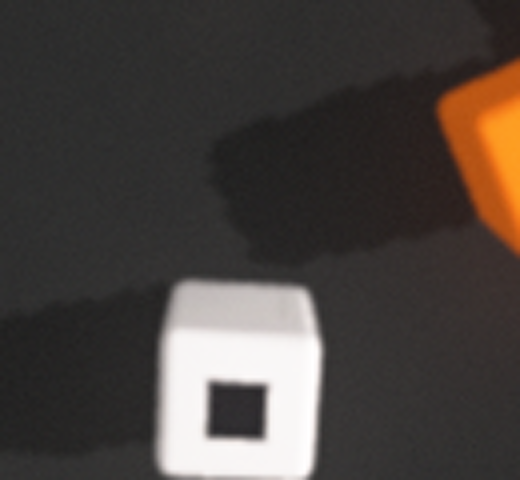

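```bash
python3 -m jog '{"fingers":[6,6,6,6,3,1.5,1.5,1.5,1.5,1.5],"xyz":[[0.1,-0.2,-4],[0.1,-0.2,-8],[0.1,-0.2,-11.3],[0.1,-0.2,-11.3],[0.1,-0.2,-11.3],[0.1,-0.2,-11.3],[0.1,-0.2,-11.3],[0.1,-0.2,-11.3],[0.1,-0.2,-11.3],[0.1,-0.2,-11.3]],"dr":[[0,0,0],[0,0,0],[0,0,0],[0,0,0],[0,0,0],[0,0,0],[0,0,0],[0,0,0],[0,0,0],[0,0,0]]}' 50;  python3 -m jog '{"fingers":[1.5,1.5,1.5,1.5],"xyz":[[0,0,5],[0,0,10],[0,0,14],[0,0,14]],"dr":[[0,0,0],[0,0,0],[0,0,0],[0,0,0]]}'
```

```text
time: 16.3
ee_pos: [549.8, -119.7, 14.4]
tool_rot: [0.372, 0.928, 0.001, 0.002]
contact_force: [-0.1, 0.6, 8.2]
finger_gap: 29.4
finger_force: 50.1
time: 16.8
ee_pos: [550.8, -120.2, 156.8]
tool_rot: [0.372, 0.928, 0.001, 0.004]
contact_force: [0.4, -0.7, -0.7]
finger_gap: 29.4
finger_force: 49.3
```

```bash
python3 -m jog '{"fingers":[1.5,1.5,1.5,1.5,1.5,1.5,1.5,1.5],"xyz":[[2,5,0],[4,10,0],[6,15,0],[8,20,0],[8.3,20.4,0],[8.3,20.4,0],[8.3,20.4,0],[8.3,20.4,0]],"dr":[[0,0,-0.17],[0,0,-0.34],[0,0,-0.51],[0,0,-0.68],[0,0,-0.85],[0,0,-0.85],[0,0,-0.85],[0,0,-0.85]]}'; python3 -c "
from h import *
s=r.sense();print(s['ee_pos'])"
```

```text
time: 17.8
ee_pos: [630.5, 82.8, 152.2]
tool_rot: [0.722, 0.692, -0.0, -0.0]
contact_force: [0.8, 0.3, -1.1]
finger_gap: 29.3
finger_force: 49.3
[630.50868026  82.83279526 152.20295352]
```

```bash
python3 -m jog '{"fingers":[1.5,1.5,1.5,1.5,1.5,1.5],"xyz":[[0.1,0.1,-4],[0.1,0.1,-8],[0.1,0.1,-11],[0.1,0.1,-12.6],[0.1,0.1,-12.9],[0.1,0.1,-12.9]],"dr":[[0,0,0],[0,0,0],[0,0,0],[0,0,0],[0,0,0],[0,0,0]]}'; python3 -m jog '{"fingers":[4,4,4,4,4,4],"xyz":[[0,0,0],[0,0,0],[0,0,0],[0,0,5],[0,0,10],[0,0,13]],"dr":[[0,0,0],[0,0,0],[0,0,0],[0,0,0],[0,0,0],[0,0,0]]}'
```

```text
time: 18.55
ee_pos: [632.7, 85.3, 24.3]
tool_rot: [0.722, 0.692, 0.001, 0.0]
contact_force: [0.2, -0.1, -0.4]
finger_gap: 29.6
finger_force: 49.4
time: 19.3
ee_pos: [633.1, 85.6, 156.5]
tool_rot: [0.722, 0.692, 0.002, 0.001]
contact_force: [0.6, -0.3, -0.0]
finger_gap: 40.4
finger_force: 0.0
```

```bash
python3 -m jog '{"fingers":[7,7,7,7,7,7,7,7],"xyz":[[-2.5,-6,0],[-5,-12,0],[-7.5,-18,0],[-10,-24,0],[-12.2,-30.8,0],[-12.2,-30.8,-3],[-12.2,-30.8,-3],[-12.2,-30.8,-3]],"dr":[[0,0,0],[0,0,0],[0,0,0],[0,0,0],[0,0,0],[0,0,0],[0,0,0],[0,0,0]]}'; python3 - <<'E'
from h import *
snap('wrist','w6');s=r.sense();print(s['ee_pos']);print(proj('w6',[511.5,-222,26]))
i=cv2.imread('pics/w6.png');m=(i.min(2)>120).astype(np.uint8)
n,l,st,c=cv2.connectedComponentsWithStats(m)
for k in range(1,n):
    if st[k,4]>150: print(st[k],c[k].round(1),atz('w6',*c[k],20))
E
```

```text
time: 20.3
ee_pos: [510.8, -220.9, 123.8]
tool_rot: [0.721, 0.693, 0.001, -0.0]
contact_force: [1.1, 0.0, 0.1]
finger_gap: 70.0
finger_force: 0.0
[ 511.2989724  -220.68443596  124.14165654]
(np.float64(260.0), np.float64(191.3))
[    0     0    84   342 16420] [ 27.9 188.7] [ 317.3 -213.8   20. ]
[ 449    0   63   65 2102] [479.5  32. ] [ 676.4 -108.7   20. ]
[ 391  157   54   42 1648] [415.8 178.8] [ 641.4 -218.2   20. ]
[ 243  166   42   45 1495] [263.7 188.4] [ 514.6 -221.4   20. ]
[146 235  36  51 629] [162.9 259.3] [ 421.6 -284.2   20. ]
[341 235  35  49 599] [358.5 258.3] [ 597.4 -290.3   20. ]
[ 174  265   80   82 5112] [216.2 301.8] [ 465.8 -330.7   20. ]
[116 266  25  19 196] [128.7 273.1] [ 388.7 -296.9   20. ]
[324 275  22  33 330] [333.4 291.7] [ 575.8 -324.2   20. ]
[ 84 360  47  24 588] [106.4 376.3] [ 346.7 -414.9   20. ]
[390 363  50  21 854] [412.8 373.9] [ 659.7 -425.    20. ]
```

```bash
python3 -m jog '{"fingers":[7,7,7,7,4,2,2,2,2,2],"xyz":[[0.2,0,-4],[0.2,0,-8],[0.2,0,-12.2],[0.2,0,-12.2],[0.2,0,-12.2],[0.2,0,-12.2],[0.2,0,-12.2],[0.2,0,-12.2],[0.2,0,-12.2],[0.2,0,-12.2]],"dr":[[0,0,0],[0,0,0],[0,0,0],[0,0,0],[0,0,0],[0,0,0],[0,0,0],[0,0,0],[0,0,0],[0,0,0]]}' 50;  python3 -m jog '{"fingers":[2,2,2,2],"xyz":[[0,0,5],[0,0,10],[0,0,14],[0,0,14]],"dr":[[0,0,0],[0,0,0],[0,0,0],[0,0,0]]}'
```

```text
time: 21.6
ee_pos: [514.0, -222.8, 3.9]
tool_rot: [0.722, 0.692, 0.001, 0.002]
contact_force: [-0.3, 0.5, 5.3]
finger_gap: 33.9
finger_force: 49.5
time: 22.1
ee_pos: [515.2, -223.9, 146.8]
tool_rot: [0.722, 0.692, 0.003, 0.004]
contact_force: [0.6, 0.3, -0.6]
finger_gap: 33.7
finger_force: 50.2
```

```bash
python3 -m jog '{"fingers":[2,2,2,2,2,2,2,2,2,2,2],"xyz":[[0.5,5,0],[1,10,0],[1.5,15,0],[2,20,0],[2.5,25,0],[3,30,0],[3.5,35,0],[3.9,41,0],[3.9,41,0],[3.9,41,0],[3.9,41,0]],"dr":[[0,0,0],[0,0,0],[0,0,0],[0,0,0],[0,0,0],[0,0,0],[0,0,0],[0,0,0],[0,0,0],[0,0,0],[0,0,0]]}'; python3 -c "
from h import *
s=r.sense();print(s['ee_pos'])"
```

```text
time: 23.48
ee_pos: [550.9, 185.3, 141.2]
tool_rot: [0.723, 0.691, -0.0, 0.0]
contact_force: [0.9, -0.2, -0.1]
finger_gap: 33.6
finger_force: 50.2
[550.87206867 185.31529739 141.22085441]
```

```bash
python3 -m jog '{"fingers":[2,2,2,2,2,2,2],"xyz":[[0.2,0.1,-4],[0.2,0.1,-8],[0.2,0.1,-10],[0.2,0.1,-12],[0.2,0.1,-12.7],[0.2,0.1,-12.7],[0.2,0.1,-12.7]],"dr":[[0,0,0],[0,0,0],[0,0,0],[0,0,0],[0,0,0],[0,0,0],[0,0,0]]}'; python3 -m jog '{"fingers":[4,4,4,4,4,4],"xyz":[[0,0,0],[0,0,0],[0,0,0],[0,0,5],[0,0,10],[0,0,13]],"dr":[[0,0,0],[0,0,0],[0,0,0],[0,0,0],[0,0,0],[0,0,0]]}'
```

```text
time: 24.35
ee_pos: [553.7, 188.8, 15.3]
tool_rot: [0.722, 0.692, 0.001, 0.0]
contact_force: [-0.3, 0.2, 0.6]
finger_gap: 33.9
finger_force: 50.2
time: 25.1
ee_pos: [554.0, 188.8, 147.1]
tool_rot: [0.722, 0.692, 0.002, 0.001]
contact_force: [0.6, 0.5, -0.6]
finger_gap: 40.0
finger_force: 0.0
```

```bash
python3 -m jog '{"fingers":[5,5,5,5,5,5,5,5,5,5,5],"xyz":[[1,-6,0],[2,-12,0],[3,-18,0],[5,-24,0],[6,-30,0],[8,-36,0],[8.7,-40.7,0],[8.7,-40.7,-2],[8.7,-40.7,-2],[8.7,-40.7,-2],[8.7,-40.7,-2]],"dr":[[0,0,0],[0,0,0],[0,0,0],[0,0,0],[0,0,0],[0,0,0],[0,0,0],[0,0,0],[0,0,0],[0,0,0],[0,0,0]]}'; python3 - <<'E'
from h import *
snap('wrist','w7');s=r.sense();print(s['ee_pos']);print(proj('w7',[641,-218,12]),proj('w7',[641,-218,46]))
crop('w7',160,90,420,285,3)
E
```

```text
time: 26.48
ee_pos: [640.6, -216.8, 125.1]
tool_rot: [0.721, 0.693, 0.001, 0.0]
contact_force: [-0.1, -0.3, 0.0]
finger_gap: 50.2
finger_force: 0.0
[ 640.55773364 -217.16662952  125.10684623]
(np.float64(259.6), np.float64(186.4)) (np.float64(259.6), np.float64(198.7))
```

View pics/w7_c160_90.png

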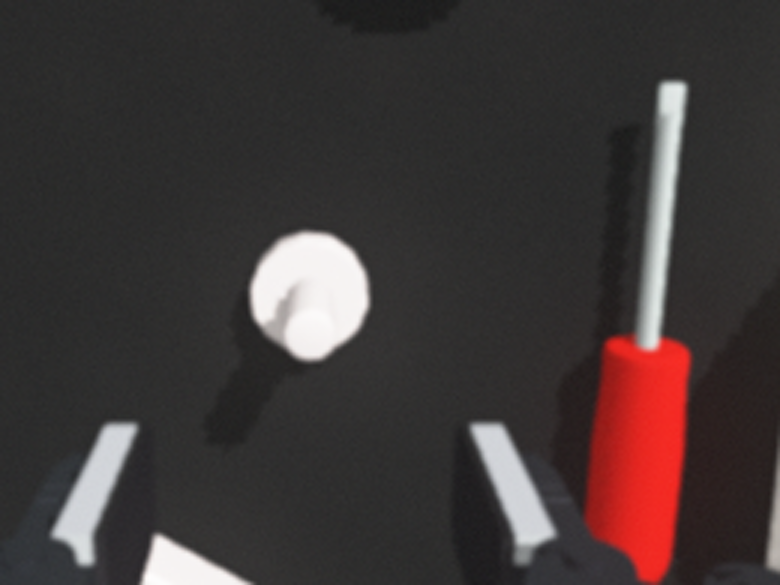

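```bash
python3 -m jog '{"fingers":[5,5,5,5,3,0.8,0.8,0.8,0.8,0.8],"xyz":[[0.3,-0.1,-4],[0.3,-0.1,-8],[0.3,-0.1,-10.6],[0.3,-0.1,-10.6],[0.3,-0.1,-10.6],[0.3,-0.1,-10.6],[0.3,-0.1,-10.6],[0.3,-0.1,-10.6],[0.3,-0.1,-10.6],[0.3,-0.1,-10.6]],"dr":[[0,0,0],[0,0,0],[0,0,0],[0,0,0],[0,0,0],[0,0,0],[0,0,0],[0,0,0],[0,0,0],[0,0,0]]}' 50;  python3 -m jog '{"fingers":[0.8,0.8,0.8,0.8],"xyz":[[0,0,5],[0,0,10],[0,0,13],[0,0,13]],"dr":[[0,0,0],[0,0,0],[0,0,0],[0,0,0]]}'
```

```text
time: 27.78
ee_pos: [644.5, -220.0, 20.5]
tool_rot: [0.722, 0.692, 0.001, 0.001]
contact_force: [-0.1, -0.1, 7.1]
finger_gap: 11.9
finger_force: 49.0
time: 28.28
ee_pos: [645.0, -220.4, 152.2]
tool_rot: [0.722, 0.692, 0.002, 0.003]
contact_force: [-0.2, 0.4, -1.1]
finger_gap: 12.2
finger_force: 48.8
```

```bash
python3 -m jog '{"fingers":[0.8,0.8,0.8,0.8,0.8,0.8,0.8,0.8,0.8,0.8,0.8,0.8],"xyz":[[-2,5,0],[-4,10,0],[-6,15,0],[-8,20,0],[-10,25,0],[-12,30,0],[-15,35,0],[-17.3,41.2,0],[-17.3,41.2,0],[-17.3,41.2,0],[-17.3,41.2,0],[-17.3,41.2,0]],"dr":[[0,0,0],[0,0,0],[0,0,0],[0,0,0],[0,0,0],[0,0,0],[0,0,0],[0,0,0],[0,0,0],[0,0,0],[0,0,0],[0,0,0]]}'; python3 -c "
from h import *
s=r.sense();print(s['ee_pos'])"
```

```text
time: 29.78
ee_pos: [470.4, 190.7, 148.1]
tool_rot: [0.723, 0.691, -0.0, 0.0]
contact_force: [0.4, -0.9, -0.3]
finger_gap: 12.3
finger_force: 48.9
[470.42205278 190.72678129 148.13345712]
```

```bash
python3 -m jog '{"fingers":[0.8,0.8,0.8,0.8,0.8,0.8],"xyz":[[0,0,-4],[0,0,-8],[0,0,-10.5],[0,0,-11.8],[0,0,-11.8],[0,0,-11.8]],"dr":[[0,0,0],[0,0,0],[0,0,0],[0,0,0],[0,0,0],[0,0,0]]}'; python3 -m jog '{"fingers":[3,3,3,3,3,3],"xyz":[[0,0,0],[0,0,0],[0,0,0],[0,0,5],[0,0,10],[0,0,13]],"dr":[[0,0,0],[0,0,0],[0,0,0],[0,0,0],[0,0,0],[0,0,0]]}'
```

```text
time: 30.52
ee_pos: [470.8, 192.6, 31.2]
tool_rot: [0.722, 0.692, 0.001, 0.0]
contact_force: [1.3, 1.2, -0.6]
finger_gap: 12.5
finger_force: 48.9
time: 31.28
ee_pos: [470.8, 192.9, 162.9]
tool_rot: [0.722, 0.692, 0.002, 0.0]
contact_force: [0.4, -0.4, -0.8]
finger_gap: 30.0
finger_force: 0.0
```

```bash
python3 -m jog '{"fingers":[7,7,7,7,7,7,7,7,7,7,7,7],"xyz":[[1,-6,0],[2,-12,0],[4,-18,0],[5,-24,0],[7,-30,0],[9,-36,0],[10,-42,0],[11,-48,0],[12.1,-51.4,0],[12.1,-51.4,-3],[12.1,-51.4,-3],[12.1,-51.4,-3]],"dr":[[0,0,0.17],[0,0,0.34],[0,0,0.51],[0,0,0.68],[0,0,0.85],[0,0,0.97],[0,0,0.97],[0,0,0.97],[0,0,0.97],[0,0,0.97],[0,0,0.97],[0,0,0.97]]}'; python3 - <<'E'
from h import *
snap('wrist','w8');s=r.sense();print(s['ee_pos']);print(proj('w8',[592,-321,24]))
i=cv2.imread('pics/w8.png')[:,150:380];m=(i.min(2)>120).astype(np.uint8)
n,l,st,c=cv2.connectedComponentsWithStats(m)
for k in range(1,n):
    if st[k,4]>600:
        q=cv2.boxPoints(cv2.minAreaRect(np.argwhere(l==k)[:,::-1].astype(np.float32)))+[150,0]; print(st[k],c[k]+[150,0],[atz('w8',*p,24)[:2] for p in q])
E
```

```text
time: 32.78
ee_pos: [591.2, -320.2, 130.7]
tool_rot: [0.315, 0.949, 0.0, -0.0]
contact_force: [0.8, 1.1, 1.2]
finger_gap: 69.5
finger_force: 0.0
[ 591.70653845 -320.35853516  131.39192258]
(np.float64(259.4), np.float64(186.9))
[   0    0   60  130 4059] [169.85587583  69.88716433] [array([ 433.2, -300.3]), array([ 458.4, -266.4]), array([ 529. , -324.4]), array([ 500.8, -362.4])]
[  87  164   42   53 2108] [257.80455408 190.24952562] [array([ 565., -324.]), array([ 585.3, -296.8]), array([ 622.8, -323.8]), array([ 601.5, -352.5])]
[  0 221  30  64 740] [159.77297297 250.23648649] [array([ 584.6, -466.7]), array([ 559.6, -416.4]), array([ 584.9, -403.5]), array([ 611.7, -453.7])]
[  24  267   82   79 2988] [204.92135207 312.57362784] [array([ 622.4, -473.3]), array([ 615. , -416.2]), array([ 713.3, -416.2]), array([ 725.6, -478.1])]
[ 108  278   50   61 2451] [281.55405957 309.71807426] [array([ 661.2, -381.3]), array([ 683.7, -340.9]), array([ 741.5, -372.6]), array([ 717.8, -415.8])]
```

```bash
python3 -m jog '{"fingers":[7,7,7,7,4,2,2,2,2,2],"xyz":[[0.1,-0.2,-4],[0.1,-0.2,-8],[0.1,-0.2,-12.8],[0.1,-0.2,-12.8],[0.1,-0.2,-12.8],[0.1,-0.2,-12.8],[0.1,-0.2,-12.8],[0.1,-0.2,-12.8],[0.1,-0.2,-12.8],[0.1,-0.2,-12.8]],"dr":[[0,0,0],[0,0,0],[0,0,0],[0,0,0],[0,0,0],[0,0,0],[0,0,0],[0,0,0],[0,0,0],[0,0,0]]}' 50;  python3 -m jog '{"fingers":[2,2,2,2],"xyz":[[0,0,5],[0,0,10],[0,0,15],[0,0,15]],"dr":[[0,0,0],[0,0,0],[0,0,0],[0,0,0]]}'
```

```text
time: 34.08
ee_pos: [594.3, -324.6, 5.8]
tool_rot: [0.316, 0.949, -0.0, 0.003]
contact_force: [0.1, 0.7, 7.4]
finger_gap: 32.8
finger_force: 51.6
time: 34.58
ee_pos: [595.6, -325.7, 159.6]
tool_rot: [0.316, 0.949, -0.001, 0.006]
contact_force: [-0.4, -0.3, -0.1]
finger_gap: 32.9
finger_force: 50.6
```

```bash
python3 -m jog '{"fingers":[2,2,2,2,2,2,2,2,2,2,2,2],"xyz":[[-2,5,0],[-4,10,0],[-5,15,0],[-7,20,0],[-8,25,0],[-10,30,0],[-12,36,0],[-12.9,41.6,0],[-12.9,41.6,0],[-12.9,41.6,0],[-12.9,41.6,0],[-12.9,41.6,0]],"dr":[[0,0,-0.17],[0,0,-0.34],[0,0,-0.51],[0,0,-0.68],[0,0,-0.85],[0,0,-0.97],[0,0,-0.97],[0,0,-0.97],[0,0,-0.97],[0,0,-0.97],[0,0,-0.97],[0,0,-0.97]]}'; python3 - <<'E'
from h import *
s=r.sense();print(s['ee_pos'])
snap('scene','s2');snap('wrist','w9')
a=cv2.resize(cv2.imread('pics/s2.png')[100:320,230:500],(491,400)); cv2.imwrite('pics/m5.png',cv2.resize(np.hstack([a,cv2.resize(cv2.imread('pics/w9.png'),(533,400))]),(800,312)))
E
```

```text
time: 36.08
ee_pos: [463.1, 91.0, 152.3]
tool_rot: [0.723, 0.691, -0.0, 0.0]
contact_force: [0.4, 0.1, 0.3]
finger_gap: 32.9
finger_force: 50.6
[463.08638029  91.00521636 152.26292773]
```

View pics/m5.png

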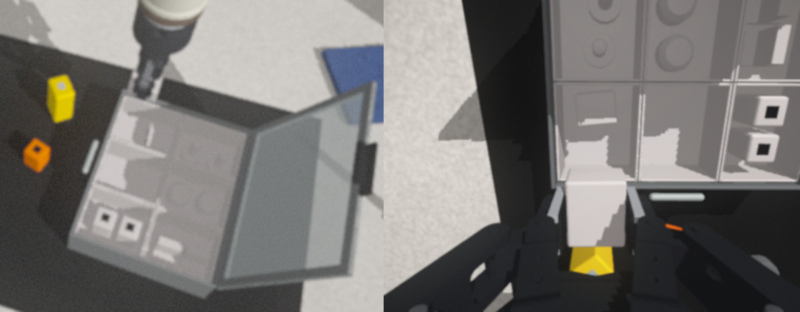

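The bins show antennas, sensors, adaptors and feet paired, and the held converter sits over the near −y bin.

```bash
python3 -m jog '{"fingers":[2,2,2,2,2,2,2],"xyz":[[0.2,0,-4],[0.2,0,-8],[0.2,0,-11],[0.2,0,-13],[0.2,0,-13.6],[0.2,0,-13.6],[0.2,0,-13.6]],"dr":[[0,0,0],[0,0,0],[0,0,0],[0,0,0],[0,0,0],[0,0,0],[0,0,0]]}'; python3 -m jog '{"fingers":[4,4,4,4,4,4],"xyz":[[0,0,0],[0,0,0],[0,0,0],[0,0,5],[0,0,10],[0,0,15]],"dr":[[0,0,0],[0,0,0],[0,0,0],[0,0,0],[0,0,0],[0,0,0]]}'
```

```text
time: 37.05
ee_pos: [465.4, 92.4, 16.8]
tool_rot: [0.722, 0.692, 0.0, 0.0]
contact_force: [-0.3, 0.5, -0.3]
finger_gap: 32.8
finger_force: 50.6
time: 37.8
ee_pos: [463.3, 92.4, 167.2]
tool_rot: [0.722, 0.692, -0.001, -0.001]
contact_force: [0.9, -0.5, -0.4]
finger_gap: 40.1
finger_force: 0.0
```

All units are placed. Next is the lid: I'll go over its top, come down behind it, and sweep the tab round with the fingers shut.

```bash
python3 -m jog '{"fingers":[0,0,0,0,0,0,0,0,0,0,0,0],"xyz":[[0,0,6],[0,0,12],[1,0,18],[3,6,18],[5,12,18],[7,18,18],[9,24,18],[9.8,30,18],[9.8,34,18],[9.8,34,18],[9.8,34,14],[9.8,34,14]],"dr":[[0,0,0],[0,0,0],[0,0,0],[0,0,0],[0,0,0],[0,0,0],[0,0,0],[0,0,0],[0,0,0],[0,0,0],[0,0,0],[0,0,0]]}'; python3 - <<'E'
from h import *
s=r.sense();print(s['ee_pos'],s['joint_positions'].round(2))
for t,R in [(2.1,190),(2,190),(1.8,190),(1.6,190),(1.4,195),(1.2,200),(1,205),(.8,208),(.6,210),(.4,212),(.2,213),(.1,214),(.05,214),(0,214)]:
    c,n=np.cos(t),np.sin(t); print(t,np.round([557.5-.042*R*c,276.3+6*n-R*c,62+R*n+6*c],0))
snap('scene','s3'); snap('top','t3')
a=cv2.imread('pics/s3.png');b=cv2.imread('pics/t3.png');cv2.imwrite('pics/m6.png',cv2.resize(np.hstack([a,b]),(800,300)))
E
```

```text
time: 39.3
ee_pos: [560.7, 429.8, 302.0]
tool_rot: [0.722, 0.692, -0.005, -0.0]
contact_force: [-0.2, 0.4, 0.2]
finger_gap: -0.1
finger_force: 0.0
[560.72010103 429.7714007  302.00010838] [-0.78  0.53  0.14  1.31 -0.07  1.32 -0.69]
2.1 [562. 377. 223.]
2 [561. 361. 232.]
1.8 [559. 325. 246.]
1.6 [558. 288. 252.]
1.4 [556. 249. 255.]
1.2 [554. 209. 251.]
1 [553. 171. 238.]
0.8 [551. 136. 215.]
0.6 [550. 106. 186.]
0.4 [549.  83. 150.]
0.2 [549.  69. 110.]
0.1 [549.  64.  89.]
0.05 [549.  63.  79.]
0 [549.  62.  68.]
```

View pics/m6.png

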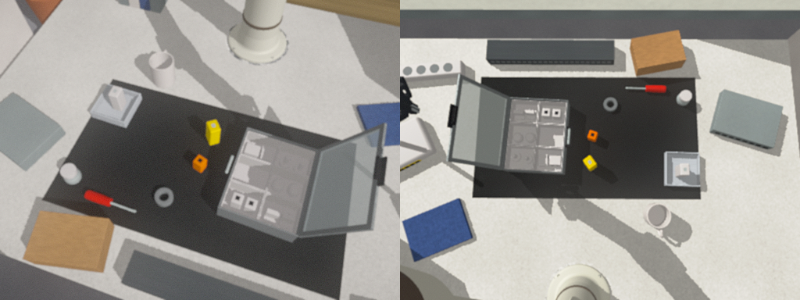

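```bash
python3 -m jog '{"fingers":[0,0,0,0,0,0,0,0,0,0,0,0],"xyz":[[0,0,-4],[0,0,-6.7],[0,-3,-6.9],[0,-5,-7],[0,-6.9,-7],[0,-8.7,-6.3],[-0.1,-10.5,-5.6],[-0.2,-12.3,-5.3],[-0.3,-14.2,-5],[-0.4,-16.2,-4.8],[-0.5,-18.1,-4.7],[-0.5,-18.1,-4.7]],"dr":[[0,0,0],[0,0,0],[0,0,0],[0,0,0],[0,0,0],[0,0,0],[0,0,0],[0,0,0],[0,0,0],[0,0,0],[0,0,0],[0,0,0]]}'; python3 - <<'E'
from h import *
s=r.sense();print(s['ee_pos'],s['joint_positions'].round(2))
snap('scene','s4')
cv2.imwrite('pics/m7.png',cv2.imread('pics/s4.png')[80:340,220:512])
E
```

```text
time: 40.9
ee_pos: [558.1, 248.6, 259.4]
tool_rot: [0.723, 0.691, -0.001, 0.0]
contact_force: [-0.3, 0.4, 0.4]
finger_gap: -0.4
finger_force: 0.0
[558.13866804 248.58103947 259.36660043] [-0.6   0.37  0.17  1.64 -0.07  1.13 -0.45]
```

View pics/m7.png

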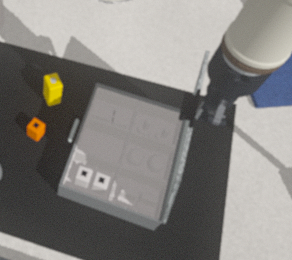

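```bash
python3 -m jog '{"fingers":[0,0,0,0,0,0,0,0,0,0,0,0],"xyz":[[0,-2,-0.4],[-0.1,-4,-0.8],[-0.2,-5.9,-1.4],[-0.3,-7.8,-2.1],[-0.4,-9.6,-3.2],[-0.5,-11.3,-4.4],[-0.6,-12.8,-5.8],[-0.7,-14.3,-7.3],[-0.7,-15.5,-9.1],[-0.8,-16.6,-10.9],[-0.8,-17.4,-12.8],[-0.8,-17.4,-12.8]],"dr":[[0,0,0],[0,0,0],[0,0,0],[0,0,0],[0,0,0],[0,0,0],[0,0,0],[0,0,0],[0,0,0],[0,0,0],[0,0,0],[0,0,0]]}'; python3 -c "
from h import *
s=r.sense();print(s['ee_pos'],s['contact_force'])"
```

```text
time: 42.45
ee_pos: [548.2, 75.7, 129.3]
tool_rot: [0.722, 0.692, -0.002, -0.001]
contact_force: [0.1, -0.5, -0.4]
finger_gap: 0.1
finger_force: 0.3
[548.20823299  75.65184197 129.30947476] [ 0.06026922 -0.52430384 -0.37263691]
```

```bash
python3 -m jog '{"fingers":[0,0,0,0,0,0],"xyz":[[0,-0.7,-2],[0,-1,-3.5],[0,-1.1,-4.5],[0,-1.2,-5.2],[0,-1.2,-5.6],[0,-1.2,-5.6]],"dr":[[0,0,0],[0,0,0],[0,0,0],[0,0,0],[0,0,0],[0,0,0]]}';python3 -m jog '{"fingers":[0,0,0,0,0,0],"xyz":[[0,0,-0.3],[0,0,-0.6],[0,0,-0.9],[0,0,-1.1],[0,0,-1.1],[0,0,-1.1]],"dr":[[0,0,0],[0,0,0],[0,0,0],[0,0,0],[0,0,0],[0,0,0]]}'
```

```text
time: 43.2
ee_pos: [550.2, 65.1, 75.8]
tool_rot: [0.722, 0.692, 0.0, 0.0]
contact_force: [-0.7, -0.2, 4.5]
finger_gap: -0.0
finger_force: 2.4
time: 43.95
ee_pos: [550.3, 65.1, 68.0]
tool_rot: [0.722, 0.692, 0.001, -0.0]
contact_force: [-10.1, -3.7, 35.3]
finger_gap: 0.1
finger_force: 17.7
```

```bash
python3 -m jog '{"fingers":[0,0,0,0,0,0,0,0],"xyz":[[0,0,0.5],[0,0,2],[0,0,6],[0,0,12],[0,-4,18],[0,-10,20],[0,-16,20],[0,-16,20]],"dr":[[0,0,0],[0,0,0],[0,0,0],[0,0,0],[0,0,0],[0,0,0],[0,0,0],[0,0,0]]}'; python3 - <<'E'
from h import *
snap('scene','s5'); snap('top','t5')
cv2.imwrite('pics/m8.png',cv2.resize(np.hstack([cv2.imread('pics/s5.png'),cv2.imread('pics/t5.png')]),(800,300)))
E
```

```text
time: 44.95
ee_pos: [549.1, -101.0, 265.5]
tool_rot: [0.725, 0.689, -0.0, 0.001]
contact_force: [-0.3, 0.8, -1.4]
finger_gap: 0.2
finger_force: 0.0
```

View pics/m8.png

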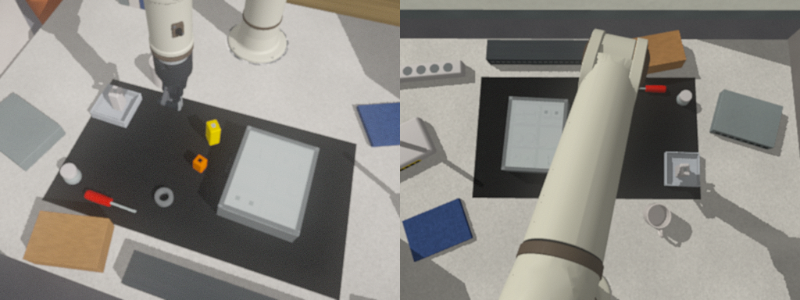

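The lid is flat and stays shut, the brick is in the tray, the bystanders are where they were and the arm is clear. Handing in.

```bash
python3 -c "
from plant import r
print(r.sign_off())"
```

```text
the job is handed in; nothing more can be done
None
```

I handed the job in at about 45 s of the 210 s allowed, but sign-off returned no verdict: all five units are in their twins' bins, the brick is in the returns tray, and the lid is shut past its catch.

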